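Unclip the two bar-grip filter sliders and put them away in their case

TASK

The two filter sliders with flat bar grips are finished with: pull each one straight out of its click-held bay in the dock, towards the open front, and lay both flat, side by side, in the open accessory case. Then shut the case's lid fully. Leave the slider with the round knob clicked home in the dock, and do not disturb the specimen pot and the timer standing behind.

Things in the scene. Friction and masses are not known exactly. Their poses are not given: they have to be found in the camera images.
- dock: Fixed metal dock, 66 deep (x) x 186 wide (y) x 22 mm high. Origin: on the worktop below the middle of its front face, where the bays open; x points into the dock. Roofed bays at y = -62, 0, +62 mm, 29 wide, 10 high, floor z = 6 mm: sliders leave only along -x. Spring balls hold their side notches (about 10 N frees one, then it slides at about 5 N); inserted 60 mm.
- slider_a: Flat black plate 96 x 26 x 8 mm (long along x, thickness z) with a ribbed metal bar grip standing on its front end: 12 mm along x, 24 mm along y, 24 mm high. Origin: plate underside, below the grip's centre; plate spans x = -6 to +90 mm; grip top at z = 32 mm. Starts level in a dock bay, axes as the dock's, origin 30 mm in front of the dock face, 6 mm above the worktop.
- slider_b: Flat black plate 96 x 26 x 8 mm (long along x, thickness z) with a ribbed metal bar grip standing on its front end: 12 mm along x, 24 mm along y, 24 mm high. Origin: plate underside, below the grip's centre; plate spans x = -6 to +90 mm; grip top at z = 32 mm. Starts level in a dock bay, axes as the dock's, origin 30 mm in front of the dock face, 6 mm above the worktop.
- slider_round: Flat black plate 96 x 26 x 8 mm (long along x, thickness z) with a round metal knob on its front end, 22 mm across, 24 mm high. This one stays in the dock. Origin: plate underside, below the grip's centre; plate spans x = -6 to +90 mm; grip top at z = 32 mm. Starts level in a dock bay, axes as the dock's, origin 30 mm in front of the dock face, 6 mm above the worktop.
- slider_a_mid (a point): Centre of the underside of slider_a's plate (42 mm behind its origin along its x).
- slider_b_mid (a point): Centre of the underside of slider_b's plate (42 mm behind its origin along its x).
- case: Open grey accessory case fixed to the worktop, outside 126 mm deep (x) x 180 mm wide (y) x 46 mm high; walls and floor 5 mm, so the inside is 116 x 170 mm and 41 mm deep. Origin: centre of its underside; x points away from the robot, to the hinge side.
- lid (a joint): Lid hinge angle: 0 shut, about 1.45 to 1.6 rad open at the start (nearly upright at the far side); it has a stiff hinge and stays where it is left, so it must be pushed down all the way (about 1 N at its free edge).
- lid_hinge (a point): Middle of the lid's hinge line, on the far rim of the case (case x = +63 mm, z = 46.5 mm); the hinge axis is the case's y.
- lid_tip (a point): Middle of the free edge of the lid's thumb lip, on its upper (outer) face. The lid is a flat grey panel 126 x 180 x 5 mm; the 60 mm wide lip sticks out 15 mm beyond its free edge, so this point is 141 mm from the hinge.
- pot_white: White-capped specimen pot, 48 mm across, 56 mm high, standing behind the work; leave alone. Origin: centre of its underside.
- timer: White lab timer with three keys, 62 x 68 x 18 mm, behind the work; leave alone. Origin: centre of its underside.

How it is judged:
On the way, in this order (a step that is already met when the one before it is completed fails the run):
1. one bar-grip slider is drawn clear of its bay (distance of any of slider_a_mid, slider_b_mid from where it was at the start of the episode above 0.063 m), for 0.1 s.
2. both bar-grip sliders are drawn clear of their bays (distance of each of slider_a_mid, slider_b_mid from where it was at the start of the episode above 0.063 m), for 0.1 s.
3. both bar-grip sliders lie flat in the case, its lid still open (x of slider_a_mid in the frame of case between -0.05 and 0.05 m and y of slider_a_mid in the frame of case between -0.08 and 0.08 m and z of each of slider_a_mid, slider_b_mid in the frame of case below 0.01 m and angle between each of slider_a, slider_b's own z axis and vertical below 0.12 rad and x of slider_b_mid in the frame of case between -0.05 and 0.05 m and y of slider_b_mid in the frame of case between -0.08 and 0.08 m and value of joint lid above 0.6 rad), for 0.2 s.
At the end, for the whole second after the job is handed in: Both bar-grip sliders rest flat on the case floor (middle within 50 mm of the case centre in depth, 80 mm in width; underside under 10 mm above the case's; tilt under 0.12 rad); lid shut (under 0.05 rad) and still; round-knob slider within 5 mm of its start, home in the dock (x of slider_a_mid in the frame of case between -0.05 and 0.05 m and y of slider_a_mid in the frame of case between -0.08 and 0.08 m and z of each of slider_a_mid, slider_b_mid in the frame of case below 0.01 m and angle between each of slider_a, slider_b's own z axis and vertical below 0.12 rad and x of slider_b_mid in the frame of case between -0.05 and 0.05 m and y of slider_b_mid in the frame of case between -0.08 and 0.08 m and value of joint lid below 0.05 rad and velocity of joint lid below 0.05 rad/s and distance of slider_round from where it was at the start of the episode below 0.005 m and linear speed of each of slider_a, slider_b below 0.02 m/s); the robot touches nothing.
It fails at once if the round-knob slider is pulled out of its place (distance of slider_round from where it was at the start of the episode above 0.01 m).
It fails at once if the pot or timer is shoved more than 25 mm (distance of any of pot_white, timer from where it was at the start of the episode above 0.025 m).
It also fails if it takes over 64 s, if anything falls off the work surface, if the arm or the gripper's body presses on something with over 40 N, if the wrist force passes 120 N, or if a joint passes its speed limit or range.

ROBOT

A 6-joint arm with a two-finger parallel gripper is mounted at the origin on a cart in front of the work surface, level with it; the furniture and walls round the work are solid. World frame = base frame: x ahead of the robot, y to its left, z up, the work surface at z = 0. Lengths are in m, angles in rad, forces in N, time in s.
With the tool pointing down it reaches from about 0.325 to 0.775 m from the base axis. Payload 5.5 kg.
Tool frame: the origin (TCP) lies midway between the tips of the shut fingers; the grasp point (between the pads) lies 19 mm behind it; z points along the fingers, y is the line along which they close (so a half turn about z gives the same grasp; the last joint's range is limited). The gripper opens to 85 mm and grips with 20 to 120 N. Pads are 22 mm wide; open, the fingers measure 114 mm over their backs; the gripper's body (76 mm by 85 mm) begins 54 mm behind the grasp point. The pads swing forward as they close: fully open they stand 13 mm farther back than shut.
Start: joints at [1.05, 0.091, 1.231, -0, 1.82, -0.057], TCP at [0.268, 0.537, 0.231] pointing down, gripper open.
Joint ranges: [-2.87, 2.87], [-0.86, 2.18], [0.17, 2.46], [-1.51, 4.65], [0.06, 2.69], [-2.65, 2.65]. Speed limits (rad/s): [2.57, 2.57, 3.01, 3.14, 3.14, 3.14].

INTERFACE

Orientations are given as a rotation vector (axis times angle).
In Python, from workcell import sense, grab_frame, finish_job, masks_of, tip_of gives the robot as it stands. The module is installed in compiled form; this text tells all that it offers.
- The arm moves only by the shell command python3 -m crank 'ROWS' [FORCE]. ROWS is JSON, a list of rows, each a list of 3 entries, a list of its own where there are three numbers: the shift along the tool's x, y, z in m, then the turn about the tool's z in degrees, then the finger opening in m, from 0 to 0.0854. In form: [[[x, y, z], turn, claw], ...]. A call has 1 to 12 rows; each row is the pose to reach, as a shift and turn from the pose commanded when the call began, along the tool's axes at that moment; what a row does not reach only later rows make up. A row lasts 1/8 s, in which the tool goes at most 62.5 mm and 10.7 degrees, less where a joint would pass 70% of its speed; a pose out of reach is approached as far as the arm can. A call with a gripper value outside its range is refused whole. The fingers move at their own pace and stop on an object; FORCE is the grip in N (left out, the last holds). Time passes only in rows, so rows that repeat a pose let the fingers close. It gives the time, the measured TCP pose, the force, the opening and the grip force at its end, in the units of the state.
- sense(): the state, without advancing time (a new reading comes with each control period).
- grab_frame(name): name is "scene" or "top"; returns a dict with "img" (400x640x3 uint8, red, green, blue), "intrinsics" (3x3 intrinsics, pixels), "k1" (the pictures are not rectified: a ray, as slopes to the right and down, at radius r is drawn at 1 + k1 r^2 times it, then the intrinsics apply), "rvec" (rotation vector, rad) and "tvec" (3), from world to camera coordinates, as OpenCV has them. Camera axes: x right, y down, z forward; pixel columns grow to the right and rows downward; lengths in m; the calibration is good to about 2 mm. A picture is of the moment at which its call begins. There is no depth.
- finish_job(): hands the job in; it is judged then, once.
Trained networks look in a picture, given as the dict that the camera call returned (one of the last four; its "shot" number tells which), for a name from the list of things; names that differ only in an ending like _2 or _b are one class to them, and where a whole thing is asked for, a point or a joint stands for the part that bears it (a point fixed in the world has none). Each returns a list of dicts, best first, with "conf" (0 to 1); they miss things now and then, are a little off and sometimes report something else, mostly with a low value. They report only what shows in the picture. A call takes as long as a camera call.
- masks_of(picture, label): "region" (400x640 bool, what is visible of it).
- tip_of(picture, label): "centre" ([x, y, z] in m, in world coordinates, good to about 4 mm: a listed point, or the origin of a listed thing).
The state is a dict: "time": time; "joint_pos": joint angles; "joint_velocities": joint speeds; "tau": joint torques, N m; "tool_pos": TCP position; "orientation": TCP orientation; "wrist_force": force on the tool from outside, world axes, zero at the start; "moment": the same for the moment, N m; "finger_gap": finger opening in m; "grasp_force": force on a finger pad.
Only numpy, scipy, OpenCV 4.12 (cv2) and the standard library are available. Lean on these libraries where they do the work, as an engineer would, in place of code of your own. Each camera call takes 0.05 s, during which the arm holds its last target. There are 200 camera calls.

## Working session

There is one attempt and no reset: what is moved stays moved. The work goes in short steps, Python scripts to look and compute and a shell command to move; the robot and the scene stay as the last step left them, time stands still between calls to the robot, and variables do not carry over. Pictures are saved under pics/ and viewed, at most 10 in all, crops included, and the job is handed in when it is done.

```bash
mkdir -p pics; cat > h.py <<'E'
import numpy as np,cv2
from scipy.spatial.transform import Rotation as R
from workcell import *
def ray(f,px):
    K=np.array(f["intrinsics"]);k=f["k1"]
    d=cv2.undistortPoints(np.array([[px]],float),K,np.array([k,0,0,0,0.]))[0,0]
    Rm=R.from_rotvec(f["rvec"]).as_matrix();return -Rm.T@np.array(f["tvec"]),Rm.T@np.array([d[0],d[1],1])
def atz(f,px,z):
    o,d=ray(f,px);return o+d*(z-o[2])/d[2]
def proj(f,P):
    return cv2.projectPoints(np.array(P,float).reshape(-1,3),np.array(f["rvec"],float),np.array(f["tvec"],float),np.array(f["intrinsics"]),np.array([f["k1"],0,0,0,0.]))[0][:,0]
def tri(fs,pxs):
    A=np.zeros((3,3));b=np.zeros(3)
    for f,p in zip(fs,pxs):
        o,d=ray(f,p);d/=np.linalg.norm(d);M=np.eye(3)-np.outer(d,d);A+=M;b+=M@o
    return np.linalg.solve(A,b)
E
python3 - <<'E'
from h import *
s=sense();print(s["tool_pos"],s["orientation"],s["time"]);print(R.from_rotvec(s["orientation"]).as_matrix().round(3))
for n in("scene","top"):
    f=grab_frame(n);cv2.imwrite(f"pics/{n}0.png",f["img"][...,::-1]);print(n,f["k1"],-R.from_rotvec(f["rvec"]).as_matrix().T@np.array(f["tvec"]))
    for l in("dock","slider_a","slider_b","slider_round","case","lid_hinge","lid_tip","slider_a_mid","pot_white","timer"):
        for t in tip_of(f,l): print(l,np.round(t["centre"],4),round(t["conf"],2), proj(f,t["centre"]).round()[0])
E
```

```text
[0.26828366 0.53635814 0.23013304] [-7.21910624e-01 -3.05693987e+00  2.97774281e-03] 0.0
[[-0.894  0.447 -0.001]
 [ 0.447  0.894 -0.002]
 [ 0.    -0.002 -1.   ]]
scene -0.0930693431962007 [ 0.70541917 -0.38343549  0.61638215]
dock [0.5521 0.3768 0.0008] 0.8 [329. 193.]
slider_a [0.5269 0.3131 0.0096] 0.69 [312. 206.]
slider_a [0.515  0.4401 0.0074] 0.53 [319. 173.]
slider_b [0.5269 0.3131 0.0096] 0.69 [312. 206.]
slider_b [0.515  0.4401 0.0074] 0.53 [319. 173.]
slider_round [0.5216 0.3735 0.0058] 0.47 [316. 190.]
case [ 5.364e-01  1.408e-01 -5.000e-04] 0.55 [298. 267.]
lid_hinge [0.5998 0.1387 0.0457] 0.77 [330. 256.]
lid_tip [0.6043 0.1347 0.188 ] 0.8 [331. 197.]
slider_a_mid [0.5525 0.4418 0.0067] 0.73 [334. 174.]
pot_white [0.6859 0.1034 0.0008] 0.61 [373. 294.]
timer [0.6617 0.2358 0.0021] 0.77 [368. 240.]
top 0.05139117725294298 [0.51887576 0.26238642 1.01041956]
dock [ 0.5466  0.3783 -0.003 ] 0.86 [251. 219.]
slider_a [0.5153 0.4397 0.0051] 0.66 [218. 234.]
slider_a [0.5249 0.3103 0.0077] 0.53 [285. 230.]
slider_b [0.5153 0.4397 0.0051] 0.66 [218. 234.]
slider_b [0.5249 0.3103 0.0077] 0.53 [285. 230.]
slider_round [0.5223 0.3764 0.005 ] 0.55 [251. 231.]
case [ 0.5368  0.1371 -0.0027] 0.77 [374. 225.]
lid_hinge [0.5969 0.1359 0.0452] 0.72 [378. 193.]
lid_tip [0.6016 0.1379 0.1875] 0.6 [389. 183.]
lid_tip [0.5566 0.4371 0.0079] 0.39 [220. 213.]
slider_a_mid [0.5593 0.4404 0.0106] 0.59 [218. 212.]
pot_white [0.683  0.1027 0.0046] 0.68 [393. 151.]
timer [0.6623 0.2385 0.003 ] 0.84 [323. 160.]
```

```bash
python3 - <<'E'
import cv2
a=cv2.imread("pics/top0.png")[120:290,170:450];cv2.imwrite("pics/topc.png",cv2.resize(a,None,fx=2.85,fy=2.85,interpolation=2))
a=cv2.imread("pics/scene0.png")[110:350,200:480];cv2.imwrite("pics/scenec.png",cv2.resize(a,None,fx=2.5,fy=2.5,interpolation=2))
E
```

```text
(no output)
```

View pics/topc.png

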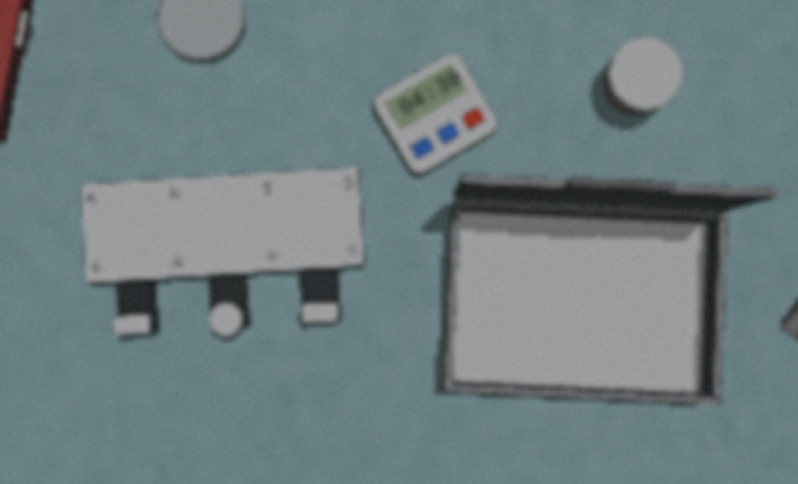

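View pics/scenec.png

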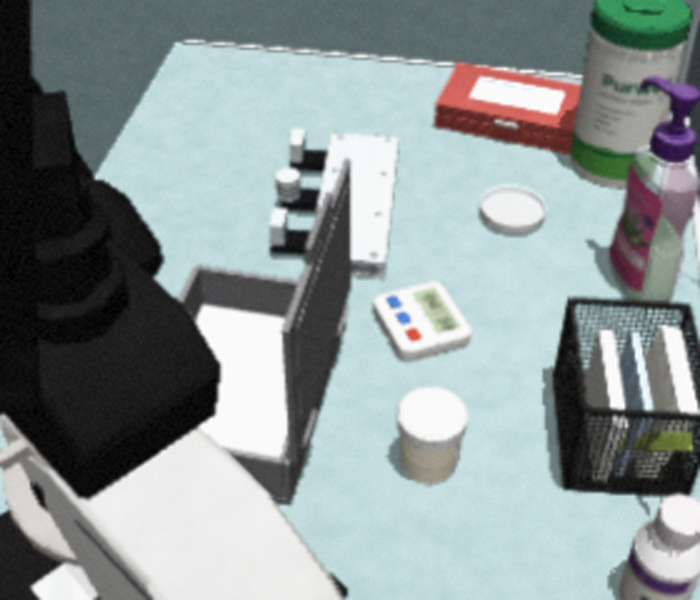

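```bash
cat > m.py <<'E'
from h import *
f=grab_frame("top");g=grab_frame("scene")
def cor(c): return (170+c[0]/2.85-.3,120+c[1]/2.85-.3)
D=[atz(f,cor(c),.022)[:2] for c in((88,283),(362,264),(82,186),(357,168))]
print("dock",np.round(D,4)); v=D[0]-D[1]; print(np.degrees(np.arctan2(-v[0],v[1])),np.linalg.norm(v)); v=D[2]-D[3]; print(np.degrees(np.arctan2(-v[0],v[1])),"front mid",(D[0]+D[1])/2)
for c in((132,323),(226,320),(320,312)): print("grip top",atz(f,cor(c),.038).round(4))
C=[atz(f,cor(c),.046)[:2] for c in((443,393),(720,403))];v=C[0]-C[1];print("case",np.round(C,4),np.degrees(np.arctan2(-v[0],v[1])),np.linalg.norm(v))
v=[atz(f,cor(c),.005)[:2] for c in((455,383),(700,393),(700,240))];print("floor corners",np.round(v,4))
# two-view heights of grip tops from masks: top edge strip colours
for l in("slider_a","slider_round","dock","case"):
  for n,p in(("top",f),("scene",g)):
    for m in masks_of(p,l)[:3]:
        ys,xs=np.nonzero(m["region"]);print(l,n,round(m["conf"],2),xs.min(),xs.max(),ys.min(),ys.max(),len(xs))
# grip-top centre in scene crop (2.5x, offset 200,110): left-near tops
for a,b in(((132,323),(298,135)),((226,320),(288,172)),((320,312),(279,215))):
    print("tri",tri([f,g],[cor(a),(200+b[0]/2.5-.3,110+b[1]/2.5-.3)]).round(4))
E
python3 m.py
```

```text
dock [[0.5444 0.4703]
 [0.5593 0.2877]
 [0.6093 0.4756]
 [0.6238 0.2919]]
4.678413848021666 0.1831965617190004
4.528717054230563 front mid [0.55186664 0.37896638]
grip top [0.5181 0.4376 0.038 ]
grip top [0.5208 0.3761 0.038 ]
grip top [0.5267 0.3145 0.038 ]
case [[0.475  0.2332]
 [0.4708 0.0532]] -1.3142216387182954 0.18008195497974303
floor corners [[0.48   0.2239]
 [0.4753 0.0578]
 [0.5792 0.0581]]
slider_a top 0.76 209 224 218 237 264
slider_a top 0.71 274 289 213 234 299
slider_a top 0.5 330 441 182 194 923
slider_a scene 0.53 316 331 162 178 170
slider_a scene 0.45 308 323 194 211 189
slider_round top 0.7 243 257 216 237 283
slider_round top 0.48 381 409 132 160 629
slider_round scene 0.52 311 327 178 194 206
dock top 0.64 198 296 180 219 3281
dock scene 0.64 330 359 164 222 1116
case scene 0.92 272 341 174 312 4717
tri [0.5169 0.4374 0.0375]
tri [0.5201 0.3759 0.0383]
tri [0.5259 0.3143 0.0373]
```

```bash
cat > to.py <<'E'
import sys
from h import *
# args: x y z yaw_deg (world angle of closing axis)
a=[float(v) for v in sys.argv[1:]];s=sense();M=R.from_rotvec(s["orientation"]).as_matrix()
d=np.array(a[:3])-s["tool_pos"];y=np.degrees(np.arctan2(M[1,1],M[0,1]))
print("at",np.round(s["tool_pos"],4),"yaw",round(y,2),"shift",(M.T@d).round(4),"turn",round((y-a[3]+90)%180-90,1),"t",s["time"],"gap",s["finger_gap"])
E
python3 to.py .527 .3147 .1 94.7
```

```text
at [0.2684 0.5366 0.2313] yaw 63.43 shift [-0.3305 -0.0828  0.1313] turn -31.3 t 1.6 gap 0.08553615154966587
```

```bash
python3 -m crank '[[[-0.055,-0.014,0.0],-6,0.045],[[-0.11,-0.028,0.02],-12,0.045],[[-0.165,-0.042,0.04],-18,0.045],[[-0.22,-0.056,0.06],-24,0.045],[[-0.275,-0.069,0.09],-31.3,0.045],[[-0.3305,-0.0828,0.131],-31.3,0.045],[[-0.3305,-0.0828,0.131],-31.3,0.045],[[-0.3305,-0.0828,0.131],-31.3,0.045],[[-0.3305,-0.0828,0.131],-31.3,0.045],[[-0.3305,-0.0828,0.131],-31.3,0.045]]' 80; python3 to.py .527 .3147 .017 94.7
```

```text
time: 2.85
tool_pos: [0.5267, 0.3162, 0.102]
orientation: [-0.132, 3.137, 0.002]
wrist_force: [0.1, -0.5, 0.2]
finger_gap: 0.0452
grasp_force: 0.0
at [0.5267 0.3162 0.102 ] yaw 94.83 shift [ 0.     -0.0016  0.085 ] turn 0.1 t 2.85 gap 0.04518414820992724
```

```bash
python3 -m crank '[[[0,-0.0015,0.03],0,0.045],[[0,-0.0015,0.055],0,0.045],[[0,-0.0015,0.075],0,0.045],[[0,-0.0015,0.084],0,0.045],[[0,-0.0015,0.084],0,0.045],[[0,-0.0015,0.084],0,0.02],[[0,-0.0015,0.084],0,0.02],[[0,-0.0015,0.084],0,0.02],[[0,-0.0015,0.084],0,0.02],[[0,-0.0015,0.084],0,0.02],[[0,-0.0015,0.084],0,0.02]]' 80; python3 to.py .449 .308 .017 94.7
```

```text
time: 4.22
tool_pos: [0.5276, 0.3136, 0.0176]
orientation: [-0.13, 3.137, 0.001]
wrist_force: [-2.6, -0.1, 5.2]
finger_gap: 0.0221
grasp_force: 78.5
at [0.5276 0.3136 0.0176] yaw 94.73 shift [0.0788 0.0009 0.0005] turn 0.0 t 4.225 gap 0.022137763915756573
```

```bash
python3 -m crank '[[[0.004,0,0],0,0.02],[[0.008,0,0],0,0.02],[[0.014,0,0],0,0.02],[[0.021,0,0],0,0.02],[[0.028,0,0],0,0.02],[[0.036,0,0],0,0.02],[[0.044,0,0],0,0.02],[[0.052,0,0],0,0.02],[[0.060,0,0],0,0.02],[[0.068,0,0],0,0.02],[[0.075,0,0],0,0.02],[[0.075,0,0],0,0.02]]' 80; python3 - <<'E'
from h import *
for n in("top","scene"):
    f=grab_frame(n);cv2.imwrite(f"pics/{n}1.png",f["img"][...,::-1])
    for l in("slider_a","slider_a_mid","slider_round"):
        for t in tip_of(f,l): print(n,l,np.round(t["centre"],4),round(t["conf"],2))
a=cv2.imread("pics/scene1.png")[110:350,200:480];cv2.imwrite("pics/s1c.png",cv2.resize(a,None,fx=2.5,fy=2.5))
E
```

```text
time: 5.72
tool_pos: [0.4514, 0.3069, 0.0158]
orientation: [0.13, -3.138, 0.001]
wrist_force: [0.2, -0.4, -1.2]
finger_gap: 0.022
grasp_force: 78.4
top slider_a [0.5135 0.4356 0.007 ] 0.63
top slider_a_mid [0.5592 0.4445 0.0087] 0.74
top slider_round [0.518  0.3743 0.0058] 0.79
scene slider_a [0.452  0.3102 0.0075] 0.9
scene slider_a [0.5128 0.44   0.0051] 0.75
scene slider_a_mid [0.5538 0.4404 0.0087] 0.51
scene slider_round [0.5237 0.3758 0.0082] 0.61
```

View pics/s1c.png

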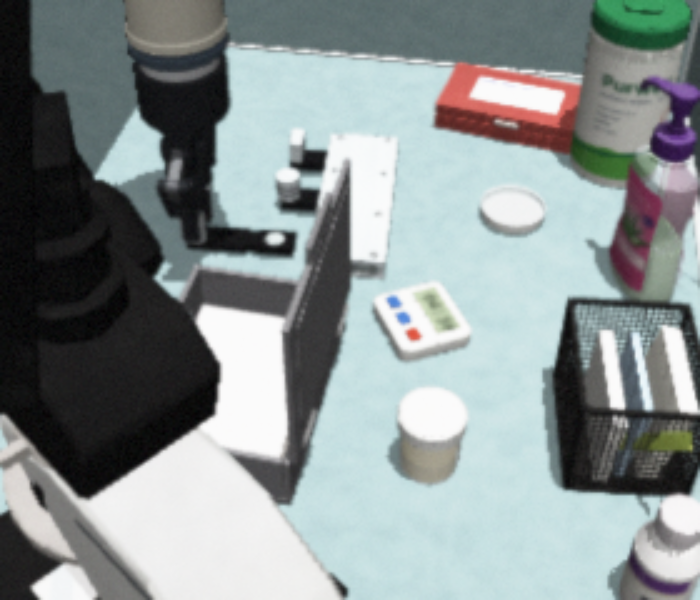

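```bash
python3 to.py .495 .101 .1 88.7
```

```text
at [0.4525 0.307  0.0162] yaw 94.72 shift [-0.0254 -0.2088 -0.0837] turn 6.0 t 6.125 gap 0.021908934881001207
```

```bash
python3 -m crank '[[[0,0,-0.03],0,0.02],[[0,0,-0.06],0,0.02],[[0,-0.02,-0.084],0,0.02],[[0,-0.06,-0.084],2,0.02],[[-0.006,-0.1,-0.084],4,0.02],[[-0.014,-0.14,-0.084],6,0.02],[[-0.02,-0.18,-0.084],6,0.02],[[-0.0254,-0.2088,-0.084],6,0.02],[[-0.0254,-0.2088,-0.084],6,0.02],[[-0.0254,-0.2088,-0.084],6,0.02]]' 80; python3 to.py .495 .101 .022 88.7;python3 - <<'E'
from h import *
for n in("top","scene"):
    f=grab_frame(n);cv2.imwrite(f"pics/{n}2.png",f["img"][...,::-1])
    for l in("slider_a","slider_a_mid","case"):
        for t in tip_of(f,l): print(n,l,np.round(t["centre"],4),round(t["conf"],2))
a=cv2.imread("pics/scene2.png")[110:350,200:480];cv2.imwrite("pics/s2c.png",cv2.resize(a,None,fx=2.5,fy=2.5))
a=cv2.imread("pics/top2.png")[140:300,290:470];cv2.imwrite("pics/t2c.png",cv2.resize(a,None,fx=3.5,fy=3.5))
E
```

```text
time: 7.38
tool_pos: [0.4948, 0.1014, 0.1003]
orientation: [-0.035, -3.141, -0.001]
wrist_force: [0.2, 0.3, -1.2]
finger_gap: 0.0221
grasp_force: 78.5
at [0.4948 0.1014 0.1003] yaw 88.72 shift [-0.0003 -0.0005  0.0783] turn 0.0 t 7.375 gap 0.02208122346018819
top slider_a [0.5155 0.4354 0.0059] 0.82
top case [ 0.5355  0.1417 -0.0029] 0.94
scene slider_a [0.5152 0.4378 0.0072] 0.75
scene slider_a [0.5576 0.4409 0.0069] 0.52
scene slider_a_mid [0.5555 0.4408 0.0084] 0.75
scene case [ 0.5327  0.14   -0.0023] 0.79
```

View pics/t2c.png

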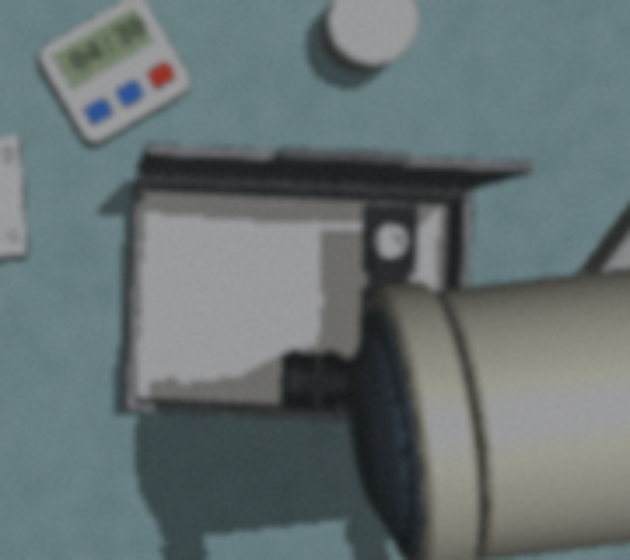

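View pics/s2c.png

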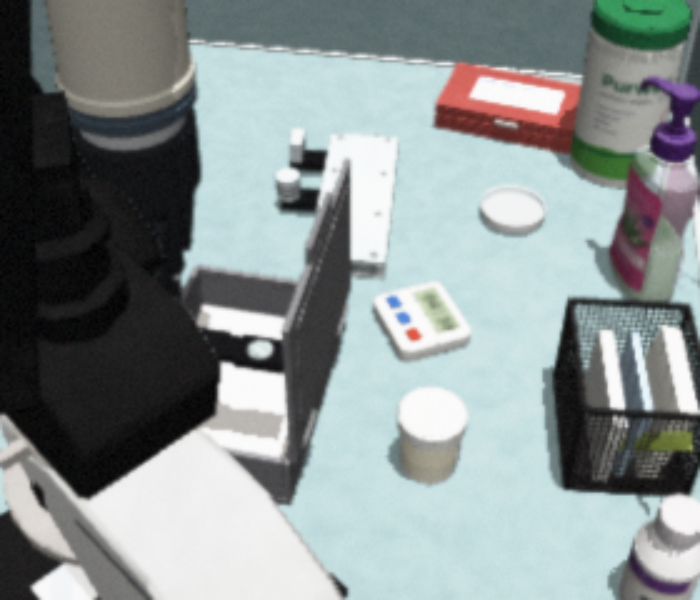

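```bash
python3 -m crank '[[[0,0,0.025],0,0.02],[[0,0,0.05],0,0.02],[[0,0,0.068],0,0.02],[[0,0,0.077],0,0.02],[[0,0,0.081],0,0.02],[[0,0,0.083],0,0.02],[[0,0,0.083],0,0.02]]' 80
```

```text
time: 8.65
tool_pos: [0.4953, 0.1011, 0.0179]
orientation: [0.035, 3.14, 0.0]
wrist_force: [-0.2, 1.0, -1.0]
finger_gap: 0.022
grasp_force: 78.5
```

```bash
python3 -m crank '[[[0,0,0.001],0,0.02],[[0,0,0.0015],0,0.03],[[0,0,0.0015],0,0.045],[[0,0,0.0015],0,0.045],[[0,0,0.0015],0,0.045],[[0,0,-0.02],0,0.045],[[0,0,-0.05],0,0.045],[[0,0,-0.09],0,0.045],[[0,0,-0.11],0,0.045],[[0,0,-0.11],0,0.045]]'; python3 to.py .517 .438 .1 94.7
```

```text
time: 9.9
tool_pos: [0.4957, 0.1012, 0.1287]
orientation: [0.035, 3.138, 0.001]
wrist_force: [-0.5, 0.8, -0.3]
finger_gap: 0.0451
grasp_force: 0.0
at [0.4957 0.1012 0.1287] yaw 88.73 shift [-0.0137  0.3372  0.0289] turn -6.0 t 9.9 gap 0.045061657549753886
```

```bash
python3 - <<'E'
from h import *
for n in("scene",):
    f=grab_frame(n)
    for l in("slider_a","slider_a_mid"):
        for t in tip_of(f,l): print(n,l,np.round(t["centre"],4),round(t["conf"],2))
E
```

```text
scene slider_a [0.5121 0.4399 0.0071] 0.63
scene slider_a_mid [0.5527 0.442  0.0052] 0.52
```

```bash
python3 -m crank '[[[0,0.05,0],0,0.045],[[0,0.105,0],-2,0.045],[[0,0.16,0],-4,0.045],[[-0.005,0.215,0],-6,0.045],[[-0.01,0.27,0],-6,0.045],[[-0.0137,0.32,0.01],-6,0.045],[[-0.0137,0.337,0.029],-6,0.045],[[-0.0137,0.337,0.029],-6,0.045],[[-0.0137,0.337,0.029],-6,0.045],[[-0.0137,0.337,0.029],-6,0.045]]'; python3 to.py .517 .438 .017 94.7; python3 - <<'E'
from h import *
for n in("top","scene"):
    f=grab_frame(n);cv2.imwrite(f"pics/{n}3.png",f["img"][...,::-1])
    for l in("slider_a","slider_a_mid"):
        for t in tip_of(f,l): print(n,l,np.round(t["centre"],4),round(t["conf"],2))
a=cv2.imread("pics/top3.png")[120:290,170:450];cv2.imwrite("pics/t3c.png",cv2.resize(a,None,fx=2.85,fy=2.85))
E
```

```text
time: 11.3
tool_pos: [0.5168, 0.4364, 0.0996]
orientation: [-0.127, 3.138, 0.001]
wrist_force: [-0.6, -0.1, 0.0]
finger_gap: 0.045
grasp_force: 0.0
at [0.5168 0.4364 0.0996] yaw 94.63 shift [-0.0002  0.0015  0.0826] turn -0.1 t 11.3 gap 0.04503285248192705
top slider_a [0.4919 0.1015 0.0059] 0.97
top slider_a [0.5143 0.4362 0.0083] 0.36
top slider_a_mid [0.5595 0.4404 0.005 ] 0.58
top slider_a_mid [0.4955 0.099  0.0033] 0.35
scene slider_a [0.5136 0.4383 0.0057] 0.65
scene slider_a_mid [0.5545 0.4435 0.006 ] 0.52
```

View pics/t3c.png

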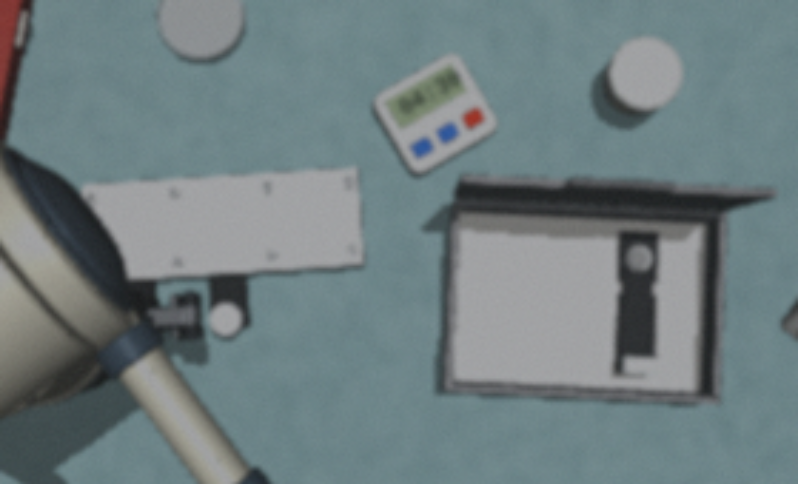

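```bash
python3 -m crank '[[[0,0.0015,0.03],0,0.04],[[0,0.0015,0.055],0,0.04],[[0,0.0015,0.073],0,0.04],[[0,0.0015,0.082],0,0.04],[[0,0.0015,0.082],0,0.04],[[0,0.0015,0.082],0,0.02],[[0,0.0015,0.082],0,0.02],[[0,0.0015,0.082],0,0.02],[[0,0.0015,0.082],0,0.02],[[0,0.0015,0.082],0,0.02],[[0,0.0015,0.082],0,0.02]]' 80; python3 to.py .44 .432 .017 94.7
```

```text
time: 12.98
tool_pos: [0.5163, 0.4395, 0.0176]
orientation: [-0.129, 3.138, 0.001]
wrist_force: [-2.1, -1.1, 5.8]
finger_gap: 0.0219
grasp_force: 78.8
at [0.5163 0.4395 0.0176] yaw 94.72 shift [ 0.0767 -0.0011  0.0005] turn 0.0 t 12.975 gap 0.02186786390631192
```

```bash
python3 -m crank '[[[0.004,0,0],0,0.02],[[0.008,0,0],0,0.02],[[0.014,0,0],0,0.02],[[0.021,0,0],0,0.02],[[0.028,0,0],0,0.02],[[0.036,0,0],0,0.02],[[0.044,0,0],0,0.02],[[0.052,0,0],0,0.02],[[0.060,0,0],0,0.02],[[0.068,0,0],0,0.02],[[0.075,0,0],0,0.02],[[0.075,0,0],0,0.02]]' 80; python3 -m crank '[[[0,0,-0.03],0,0.02],[[0,0,-0.06],0,0.02],[[0,0,-0.084],0,0.02],[[0,0,-0.084],0,0.02]]';python3 to.py .497 .181 .1 88.7
```

```text
time: 14.48
tool_pos: [0.4403, 0.4328, 0.0158]
orientation: [0.13, -3.138, 0.001]
wrist_force: [-0.4, 0.3, -0.2]
finger_gap: 0.022
grasp_force: 78.4
time: 14.98
tool_pos: [0.4423, 0.4338, 0.1028]
orientation: [-0.129, 3.135, 0.005]
wrist_force: [-0.1, -0.3, -1.1]
finger_gap: 0.0222
grasp_force: 78.4
at [0.4423 0.4338 0.1028] yaw 94.72 shift [-0.0337 -0.2565  0.0022] turn 6.0 t 14.975 gap 0.022225221332745106
```

```bash
python3 -m crank '[[[0,-0.03,0],0,0.02],[[0,-0.075,0],2,0.02],[[0,-0.12,0],4,0.02],[[-0.01,-0.165,0],6,0.02],[[-0.02,-0.21,0],6,0.02],[[-0.03,-0.245,0],6,0.02],[[-0.0337,-0.2565,0],6,0.02],[[-0.0337,-0.2565,0],6,0.02],[[-0.0337,-0.2565,0],6,0.02],[[-0.0337,-0.2565,0],6,0.02]]'; python3 to.py .497 .181 .018 88.7
```

```text
time: 16.23
tool_pos: [0.4955, 0.1813, 0.1001]
orientation: [-0.032, -3.141, -0.0]
wrist_force: [-0.1, 0.5, -0.7]
finger_gap: 0.0222
grasp_force: 78.5
at [0.4955 0.1813 0.1001] yaw 88.82 shift [-0.0015 -0.0002  0.0821] turn 0.1 t 16.225 gap 0.022205093968414313
```

```bash
python3 -m crank '[[[0,0,0.025],0,0.02],[[-0.001,0,0.05],0,0.02],[[-0.001,0,0.068],0,0.02],[[-0.001,0,0.077],0,0.02],[[-0.001,0,0.081],0,0.02],[[-0.001,0,0.083],0,0.02],[[-0.001,0,0.083],0,0.02]]';python3 -m crank '[[[0,0,0.001],0,0.02],[[0,0,0.0015],0,0.03],[[0,0,0.0015],0,0.045],[[0,0,0.0015],0,0.045],[[0,0,0.0015],0,0.045],[[0,0,-0.02],0,0.045],[[0,0,-0.05],0,0.045],[[0,0,-0.09],0,0.045],[[0,0,-0.11],0,0.03],[[0,0,-0.11],0,0]]'; python3 to.py .495 .28 .24 88.7
```

```text
time: 17.1
tool_pos: [0.4973, 0.1802, 0.0179]
orientation: [0.035, 3.14, 0.0]
wrist_force: [-0.6, -0.3, -0.9]
finger_gap: 0.0219
grasp_force: 78.5
time: 18.35
tool_pos: [0.4978, 0.1804, 0.1288]
orientation: [0.035, 3.138, 0.001]
wrist_force: [0.2, -0.2, -0.7]
finger_gap: 0.0131
grasp_force: 0.0
at [0.4978 0.1804 0.1288] yaw 88.73 shift [ 0.0046  0.0997 -0.1111] turn 0.0 t 18.35 gap 0.0130606032065397
```

```bash
python3 -m crank '[[[0,0,-0.05],0,0],[[0,0,-0.10],0,0],[[0,0,-0.13],0,0],[[-0.04,-0.01,-0.13],0,0],[[-0.09,-0.02,-0.13],0,0],[[-0.14,-0.03,-0.13],0,0],[[-0.157,-0.04,-0.13],0,0],[[-0.157,-0.04,-0.13],0,0],[[-0.157,-0.04,-0.13],0,0],[[-0.157,-0.04,-0.13],0,0]]'; python3 to.py .65 .137 .16 88.7;  python3 - <<'E'
from h import *
for n in("top","scene"):
    f=grab_frame(n);cv2.imwrite(f"pics/{n}4.png",f["img"][...,::-1])
    for l in("slider_a","slider_a_mid","slider_round","lid_tip","lid_hinge"):
        for t in tip_of(f,l): print(n,l,np.round(t["centre"],4),round(t["conf"],2))
a=cv2.imread("pics/top4.png")[120:290,170:450];b=cv2.imread("pics/scene4.png")[110:350,200:480]
cv2.imwrite("pics/c4.png",cv2.resize(np.hstack([a,b[30:200]]),None,fx=1.42,fy=1.42))
E
```

```text
time: 19.6
tool_pos: [0.6522, 0.1373, 0.2577]
orientation: [0.033, 3.141, 0.0]
wrist_force: [0.1, 0.5, -0.1]
finger_gap: 0.0004
grasp_force: 0.0
at [0.6522 0.1373 0.2577] yaw 88.78 shift [ 0.0023 -0.0003  0.0977] turn 0.1 t 19.6 gap 0.0004283395687719264
top slider_a [0.4929 0.1012 0.0081] 0.93
top slider_a [0.4959 0.1803 0.0034] 0.7
top slider_a_mid [0.5394 0.178  0.0039] 0.75
top slider_round [0.5186 0.3755 0.0048] 0.72
top lid_tip [0.5982 0.1369 0.1882] 0.73
top lid_hinge [0.5944 0.1379 0.0463] 0.94
scene slider_a [0.4945 0.1792 0.0059] 0.71
scene slider_a_mid [0.5355 0.1781 0.0059] 0.66
scene slider_round [0.5216 0.3751 0.0072] 0.63
scene lid_tip [0.6011 0.1337 0.1895] 0.74
scene lid_hinge [0.5987 0.1382 0.0451] 0.85
```

View pics/c4.png

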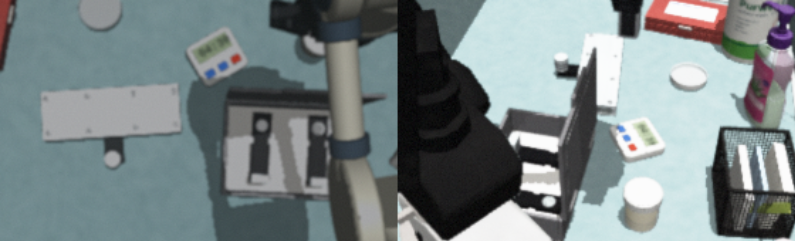

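```bash
python3 -m crank '[[[0,0,0.05],0,0],[[0,0,0.095],0,0],[[0,0,0.1],0,0],[[0.02,0,0.1],0,0],[[0.034,0,0.101],0,0],[[0.045,0,0.102],0,0],[[0.056,0,0.103],0,0],[[0.067,0,0.104],0,0],[[0.076,0,0.107],0,0],[[0.085,0,0.110],0,0],[[0.094,0,0.114],0,0],[[0.094,0,0.114],0,0]]'; python3 to.py .558 .137 .144 88.7;  python3 - <<'E'
from h import *
for n in("top","scene"):
    f=grab_frame(n)
    for l in("lid_tip","slider_a"):
        for t in tip_of(f,l): print(n,l,np.round(t["centre"],4),round(t["conf"],2))
E
```

```text
time: 21.7
tool_pos: [0.5581, 0.1387, 0.1426]
orientation: [-0.035, -3.14, 0.001]
wrist_force: [1.2, -0.1, 0.0]
finger_gap: -0.0004
grasp_force: 0.0
at [0.5581 0.1387 0.1426] yaw 88.74 shift [ 0.     -0.0017 -0.0014] turn 0.0 t 21.7 gap -0.0004479196974899127
top lid_tip [0.5196 0.3754 0.0038] 0.34
top slider_a [0.4956 0.1801 0.0028] 0.77
scene lid_tip [0.5321 0.1338 0.171 ] 0.68
```

```bash
python3 -m crank '[[[0.008,0,0.004],0,0],[[0.016,0,0.009],0,0],[[0.023,0,0.015],0,0],[[0.03,0,0.022],0,0],[[0.036,0,0.029],0,0],[[0.042,0,0.037],0,0],[[0.047,0,0.046],0,0],[[0.051,0,0.055],0,0],[[0.054,0,0.063],0,0],[[0.056,0,0.072],0,0],[[0.058,0,0.081],0,0],[[0.058,0,0.081],0,0]]'
```

```text
time: 23.5
tool_pos: [0.5004, 0.1398, 0.0611]
orientation: [-0.035, -3.14, 0.001]
wrist_force: [-0.1, 0.3, -0.2]
finger_gap: -0.0
grasp_force: 0.0
```

```bash
python3 -m crank '[[[0,0,0.003],0,0],[[0,0,0.006],0,0],[[0,0,0.009],0,0],[[0,0,0.011],0,0],[[0,0,0.012],0,0],[[0,0,0.012],0,0]]'
```

```text
time: 24.25
tool_pos: [0.5011, 0.14, 0.0515]
orientation: [0.035, 3.141, 0.0]
wrist_force: [-2.3, -0.8, 5.6]
finger_gap: -0.0
grasp_force: 3.2
```

```bash
python3 -m crank '[[[0,0,0.0015],0,0],[[0,0,0.0015],0,0],[[0,0,0.0015],0,0]]'; python3 -m crank '[[[0,0,-0.03],0,0],[[0,0,-0.08],0,0],[[0.02,0.05,-0.13],0,0],[[0.02,0.1,-0.15],0,0],[[0.02,0.15,-0.15],0,0],[[0.02,0.2,-0.15],0,0],[[0.02,0.25,-0.15],0,0],[[0.02,0.25,-0.15],0,0],[[0.02,0.25,-0.15],0,0]]'; python3 - <<'E'
from h import *
for n in("top","scene"):
    f=grab_frame(n);cv2.imwrite(f"pics/{n}5.png",f["img"][...,::-1])
    for l in("slider_round","lid_tip","lid_hinge","pot_white","timer"):
        for t in tip_of(f,l): print(n,l,np.round(t["centre"],4),round(t["conf"],2))
a=cv2.imread("pics/top5.png")[120:290,170:450];b=cv2.imread("pics/scene5.png")[110:350,200:480]
cv2.imwrite("pics/c5.png",cv2.resize(np.hstack([a,b[50:220]]),None,fx=1.42,fy=1.42))
E
```

```text
time: 24.62
tool_pos: [0.5011, 0.1401, 0.0514]
orientation: [0.035, 3.14, 0.0]
wrist_force: [-6.6, -0.8, 13.2]
finger_gap: 0.0001
grasp_force: 6.6
time: 25.75
tool_pos: [0.4866, 0.3902, 0.1984]
orientation: [-0.034, -3.141, 0.001]
wrist_force: [-0.3, 0.2, 0.8]
finger_gap: -0.0
grasp_force: 0.0
top slider_round [0.5208 0.3735 0.005 ] 0.55
top slider_round [0.593  0.1372 0.0457] 0.23
top lid_tip [0.4575 0.1441 0.0496] 0.81
top lid_hinge [0.5962 0.1362 0.046 ] 0.61
top lid_hinge [0.6839 0.0993 0.0035] 0.58
top timer [0.6629 0.239  0.0012] 0.87
scene slider_round [0.5193 0.3752 0.0034] 0.6
scene lid_tip [0.5224 0.3749 0.006 ] 0.58
scene lid_hinge [0.5993 0.138  0.0449] 0.83
scene pot_white [0.6847 0.1043 0.0034] 0.69
scene timer [0.6617 0.2375 0.0032] 0.8
```

View pics/c5.png

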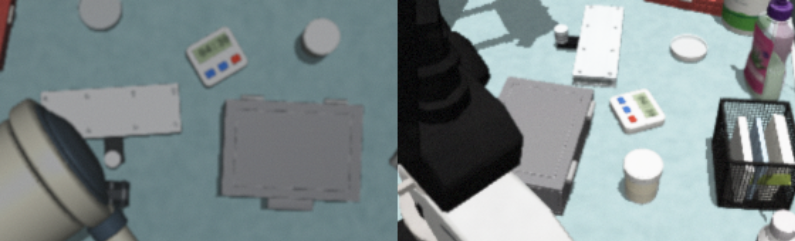

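The picture shows the lid flat on the case (220–362, 98–203), with the round-knob slider still in the dock at (113,158). The pot and timer have not moved, and the gripper is in free air.

```bash
python3 -c "from workcell import *;print(finish_job())"
```

```text
the job is handed in; nothing more can be done
None
```

Job handed in at about 26 s: both bar-grip sliders lay flat in the case before I pressed the lid shut to its stop; in the last pictures the round-knob slider was home and the pot and timer unmoved, but the hand-in returned no verdict.

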